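# Tuck a flashing under a lapped shingle and hold it down

### The arm

A 6-joint arm with a two-finger parallel gripper is mounted at the origin on the work surface. World frame = base frame: x ahead of the robot, y to its left, z up, the work surface at z = 0. Lengths are in m, angles in rad, forces in N, time in s.
With the tool pointing down it reaches from about 0.35 to 0.775 m from the base axis. Payload 7.3 kg.
Tool frame: the origin (TCP) lies on the centre line of the jaws, within the pads' length; the fingertips stand 17 mm ahead of it and the grasp point (between the pads) lies 2 mm behind it (robot.tip_extent is the distance from the TCP to the fingertips, in m); z points along the fingers, y is the line along which they close (so a half turn about z gives the same grasp; the last joint's range is limited). The gripper opens to 92 mm and grips with 3 to 60 N. Pads are 19 mm wide; open, the fingers measure 130 mm over their backs; the gripper's body (75 mm by 190 mm) begins 47 mm behind the grasp point.
Start: joints at [1.164, 0.342, 1.524, -0, 1.275, -0.146], TCP at [0.135, 0.507, 0.244] pointing down, gripper open.
Joint ranges: [-2.53, 2.53], [-0.77, 2.02], [0.04, 2.7], [-1, 4.14], [0.28, 2.66], [-3.11, 3.11]. Speed limits (rad/s): [2.57, 2.57, 3.14, 3.14, 3.14, 3.14].

### API

Orientations are given as [roll, pitch, yaw] about the fixed x, y, z axes, in that order (R = Rz(yaw) Ry(pitch) Rx(roll)).
In Python, from cell import robot gives the robot as it stands.
- The arm moves only by the tool step_arm, never from a script. Its argument "motion" is a list of rows, each a list of 2 entries, a list of its own where there are three numbers: the shift along the tool's x, y, z in units of 60 mm (1.0 is 60 mm), then the turn about the tool's z in rad. In form: [[[x, y, z], spin], ...]. A call has 1 to 10 rows; each row is the pose to reach, as a shift and turn from the pose commanded when the call began, along the tool's axes at that moment; what a row does not reach only later rows make up. A row lasts 1/8 s, in which the tool goes at most 62.5 mm and 10.7 degrees, less where a joint would pass 70% of its speed; a pose out of reach is approached as far as the arm can. A call with a gripper value outside its range is refused whole. "hand" is the closure in counts, from 0 (fully open) to 255 (shut), set as the call begins (left out, the last holds). The fingers move at their own pace and stop on an object; "squeeze" is the grip in N (left out, the last holds). Time passes only in rows, so rows that repeat a pose let the fingers close. It gives the time, the measured TCP pose, the force, the opening and the grip force at its end, in the units of the state.
- robot.observe(): the state, without advancing time (a new reading comes with each control period).
- robot.read_camera(name): name is "side" or "top" or "wrist"; returns a dict with "pixels" (420x560x3 uint8, red, green, blue), "intrinsics" (3x3 intrinsics, pixels), "k1" (the pictures are not rectified: a ray, as slopes to the right and down, at radius r is drawn at 1 + k1 r^2 times it, then the intrinsics apply), "xyz" and "rotation" of the camera in the world; the wrist camera has in their place "T_tool_cam" (4x4, takes a point from camera to tool coordinates, whose origin is the TCP and whose axes are the flange's). Camera axes: x right, y up, looking along -z (the intrinsics and any distortion apply to the point x, -y, -z); pixel columns grow to the right and rows downward; lengths in m; the calibration is good to about 2 mm. A picture is of the moment at which its call begins: read the wrist's pose just before it. There is no depth.
- robot.hand_in(): hands the job in; it is judged then, once.
The state is a dict: "time": time; "qpos": joint angles; "qvel": joint speeds; "joint_efforts": joint torques, N m; "tool_pos": TCP position; "tool_rot": TCP orientation; "contact_force": force on the tool from outside, world axes, zero at the start; "torque": the same for the moment, N m; "opening": finger opening in m; "grip_force": force on a finger pad.
Only numpy, scipy, OpenCV 4.12 (cv2) and the standard library are available. Lean on these libraries where they do the work, as an engineer would, in place of code of your own. Each camera call takes 0.05 s, during which the arm holds its last target. There are 200 camera calls.

### The job

Pick up the aluminium flashing by its upstand, lean it flat on the sloping deck of the roof sample with its front edge just below the loose middle shingle, then slide it straight up the slope so that its front edge is tucked about 30 mm under that shingle, centred and square to it, without lifting the shingle. Finish while still gripping the flashing and pressing it flat onto the deck with about 10 newtons: do not let go. Leave the jar, the offcut and the hammer where they are.

Things in the scene. Friction and masses are not known exactly. Their poses are not given: they have to be found in the camera images.
- flashing: Loose bare aluminium flashing, 0.1 to 0.2 kg, starts flat on the bench. Flange 80 (x) by 120 (y) by 3 mm thick, with a box-folded upstand along its whole rear edge: 10 mm thick (x -40 to -30 mm), 120 mm long, top 35 mm above the underside. Origin: centre of the flange's underside; x points to the thin front edge that gets tucked, z up on the upstand's side.
- flashing_nose (a point): Middle of the flashing's front edge, on the underside (40 mm along x from the flashing's origin, same axes).
- deck: Rigid sloping plywood deck of the fixed roof sample, pitched 0.30 rad, 300 mm wide. Origin: on its upper surface right below the middle of the loose shingle's lower edge, 72 mm above the bench; x up the slope, y level, z out of the surface. Bare from x = -130 mm (eave) to the shingles at x = 0. Upper courses, x 85 to 150 mm, top out 21 mm above the deck.
- shingle (a joint): Hinge of the loose middle shingle (wood, 100 mm up the slope, 180 mm wide, 6 mm thick), along its upper edge at deck x = 100 mm: 0 when it lies parallel to the deck, growing as its lower edge lifts (0.01 rad = 1 mm there). Weight and a light spring hold it down; under 1 N at the lower edge lifts it.
- shingle_butt (a point): Middle of the loose shingle's lower edge, on its underside, 6 mm above the deck; x up the slope, z out of the roof. The slot below it is open to deck x = 75 mm, where a batten closes it. On either side fixed shingles, 7 mm thick, lie on the deck (|y| 93 to 149 mm, lower edges in the same line).
- jar: Bystander: closed amber glass jar, 60 mm across, 85 mm tall; origin at the centre of its underside.
- offcut: Bystander: wooden offcut 110 x 45 x 30 mm; origin at the centre of its underside.
- hammer: Bystander: hammer lying on the bench beside the work, 0.26 m long; origin under the middle of its length.

How it is judged:
On the way:
1. the flashing, gripped, leans flat on the deck (within about 5 degrees, touching it) with its front edge still below the loose shingle (contact force between flashing and deck above 0.3 N and angle between the z axis of flashing and the z axis of deck, either way round below 0.09 rad and contact force between the fingers and flashing above 1 N and x of flashing_nose in the frame of deck between -0.08 and 0 m and z of flashing_nose in the frame of deck below 0.006 m), for 0.1 s.
At the end, for the whole second after the job is handed in: Front edge 18 to 45 mm under the loose shingle, within 20 mm of its middle, 5 degrees of square; flat on the deck (2.3 degrees, 3 mm), pressed on it with 4 to 30 N by fingers still gripping it; flashing still, shingle down (under 0.02 rad) (x of flashing_nose in the frame of deck between 0.018 and 0.045 m and y of flashing_nose in the frame of deck between -0.02 and 0.02 m and z of flashing_nose in the frame of deck below 0.003 m and angle between the x axis of flashing and the x axis of deck, either way round below 0.09 rad and angle between the z axis of flashing and the z axis of deck, either way round below 0.04 rad and value of joint shingle below 0.02 rad and contact force between flashing and deck between 4 and 30 N and contact force between the fingers and flashing above 2 N and linear speed of flashing below 0.02 m/s); the arm keeps its last pose, push and grip.
It fails at once if the loose shingle is lifted by more than 0.06 rad (6 mm at its lower edge) (value of joint shingle above 0.06 rad).
It fails at once if the jar is moved by more than 20 mm (distance of jar from where it was at the start of the episode above 0.02 m).
It fails at once if the offcut is moved by more than 20 mm (distance of offcut from where it was at the start of the episode above 0.02 m).
It fails at once if the hammer is moved by more than 20 mm (distance of hammer from where it was at the start of the episode above 0.02 m).
It also fails if it takes over 53 s, if anything falls off the work surface, if the arm or the gripper's body presses on something with over 40 N, if the wrist force passes 120 N, or if a joint passes its speed limit or range.

## Working session

There is one attempt and no reset: what is moved stays moved. The work goes in short steps, Python scripts to look and compute and a tool call to move; the robot and the scene stay as the last step left them, time stands still between calls to the robot, and variables do not carry over. Pictures are saved under pics/ and viewed, at most 10 in all, crops included, and the job is handed in when it is done.

Besides the shell and the picture viewer there is one more tool, called after "Request:" by a JSON object that holds its "fn" and its "kwargs", one argument or row to a line. step_arm: Moves the arm, as the interface text tells. Its arguments: {"type":"object","properties":{"motion":{"type":"array"},"hand":{"type":"number"},"squeeze":{"type":"number"}},"required":["motion"]}

```bash
mkdir -p pics; ls; python3 - <<'E'
from cell import robot
import cv2,json
print(robot.observe())
for n in("top","side","wrist"):
    d=robot.read_camera(n); cv2.imwrite(f"pics/{n}0.png",d["pixels"][:,:,::-1])
    print({k:(v.tolist() if hasattr(v,'tolist') else v) for k,v in d.items() if k!="pixels"})
E
```

```text
pics
{'time': 0.0, 'qpos': array([ 1.16400836e+00,  3.42656488e-01,  1.52500515e+00, -2.64926550e-06,
        1.27542178e+00, -1.45988870e-01]), 'qvel': array([ 0.00098782, -0.00050743, -0.00067328,  0.00035638, -0.00053253,
        0.00101838]), 'joint_efforts': array([ 5.28597193e-04, -4.31254184e+01, -2.44214594e+01,  7.18453154e-02,
        5.60741080e-02, -1.41534629e-04]), 'tool_pos': array([0.13519249, 0.50689682, 0.24308348]), 'tool_rot': array([-3.14011738e+00, -2.14356203e-04,  2.88079417e+00]), 'contact_force': array([ 0.99818247, -0.30441063,  0.27688431]), 'torque': array([ 0.02683339, -0.04329918,  0.00042778]), 'grip_force': 0.0, 'opening': 0.09196261675567284}
{'intrinsics': [[438.401571374606, 0.0, 273.41291505146705], [0.0, 438.401571374606, 205.2054448129013], [0.0, 0.0, 1.0]], 'k1': -0.05400856819358999, 'xyz': [0.26963614754205995, -0.015751456972558867, 1.5889506167830314], 'rotation': [0.2058209690799564, -0.00209008247581699, -1.4553178909390947]}
{'intrinsics': [[392.30870362993767, 0.0, 284.9890681969459], [0.0, 392.30870362993767, 209.70769560703738], [0.0, 0.0, 1.0]], 'k1': -0.012248856451042416, 'xyz': [0.23831902884437653, -0.9118363020755633, 0.6709009349662479], 'rotation': [1.038008005567806, 0.0001850479192435639, -0.32910891694403466]}
{'intrinsics': [[339.49559126828115, 0.0, 279.9131896731181], [0.0, 339.49559126828115, 211.3665315673558], [0.0, 0.0, 1.0]], 'k1': -0.0831731271638733, 'T_tool_cam': [[0.0003168221541602988, 0.9695160737211203, 0.24502751359817848, 0.0644600338756173], [0.9999994542730475, -0.0005510959730079958, 0.0008875510326936377, -0.00030033627392711537], [0.000995528668464346, 0.24502709868423006, -0.9695157192294812, -0.14028730036851322], [0.0, 0.0, 0.0, 1.0]]}
```

View pics/top0.png

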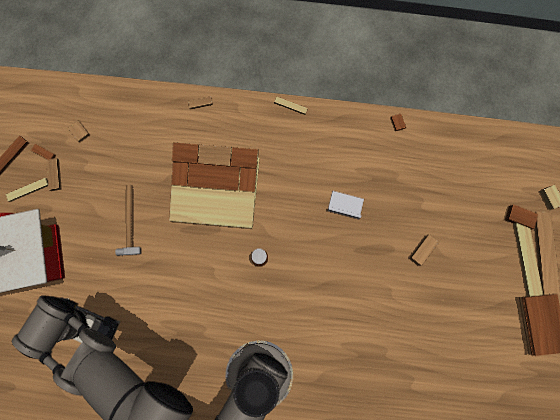

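View pics/side0.png

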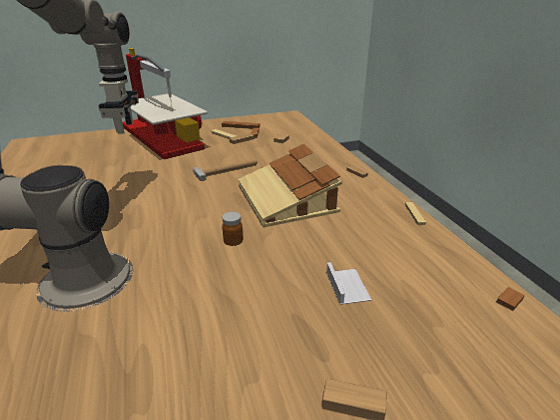

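The top view shows the flashing at about (346,205) with its upstand on the side facing the robot. The roof's bare deck is at about (212,207) with the shingle's lower edge near row 189, the jar is at (259,257), and the hammer is at (128,220). The side view agrees, and the slope rises away from the robot.

```bash
cat > h.py <<'E'
import numpy as np,cv2
from scipy.spatial.transform import Rotation as R
from cell import robot
def cam(n,save=None):
    s=robot.observe(); d=robot.read_camera(n)
    if n=="wrist":
        T=np.array(d["T_tool_cam"]); Rt=R.from_euler("xyz",s["tool_rot"]).as_matrix()
        d["o"]=Rt@T[:3,3]+s["tool_pos"]; d["R"]=Rt@T[:3,:3]
    else: d["o"]=np.array(d["xyz"]); d["R"]=R.from_euler("xyz",d["rotation"]).as_matrix()
    if save: cv2.imwrite(f"pics/{save}.png",d["pixels"][:,:,::-1])
    return d
def dirs(d,px):
    px=np.array(px,float).reshape(-1,1,2); K=np.array(d["intrinsics"])
    u=cv2.undistortPoints(px,K,np.array([d["k1"],0,0,0.]))[:,0]
    return np.c_[u[:,0],-u[:,1],-np.ones(len(u))]@d["R"].T
def onplane(d,px,p0,n=(0,0,1)):
    v=dirs(d,px); n=np.array(n,float); t=((np.array(p0)-d["o"])@n)/(v@n)
    return d["o"]+v*t[:,None]
def proj(d,P):
    c=(np.atleast_2d(P)-d["o"])@d["R"]; 
    return cv2.projectPoints(c*[1,-1,-1],np.zeros(3),np.zeros(3),np.array(d["intrinsics"]),np.array([d["k1"],0,0,0.]))[0][:,0]
E
python3 - <<'E'
from h import *
d=cam("top"); im=d["pixels"]
hsv=cv2.cvtColor(im,cv2.COLOR_RGB2HSV)
sub=np.zeros(im.shape[:2],np.uint8); sub[180:230,310:380]=1
m=((hsv[...,1]<60)&(hsv[...,2]>120)).astype(np.uint8)*sub
c=max(cv2.findContours(m,0,2)[0],key=cv2.contourArea)
r=cv2.minAreaRect(c);b=cv2.boxPoints(r);print(r,b.tolist())
print(onplane(d,b,[0,0,.003]).round(4))
# deck: light yellow
sub[:]=0; sub[175:235,160:265]=1
m=((hsv[...,1]<130)&(hsv[...,2]>170)).astype(np.uint8)*sub
m=cv2.morphologyEx(m,cv2.MORPH_OPEN,np.ones((5,5)))
c=max(cv2.findContours(m,0,2)[0],key=cv2.contourArea);r=cv2.minAreaRect(c);b=cv2.boxPoints(r);print(r,b.tolist())
for z in(.034,.072): print(z,onplane(d,b,[0,0,z]).round(4))
print("jar",onplane(d,[[259,257]],[0,0,.085]),"hammer",onplane(d,[[128,185],[128,252]],[0,0,.02]))
E
```

```text
((346.470947265625, 203.8589324951172), (34.33354949951172, 19.32469940185547), 14.931418418884277) [[327.3941955566406, 208.7718048095703], [332.3734436035156, 190.09959411621094], [365.5476989746094, 198.94606018066406], [360.5684509277344, 217.61827087402344]]
[[ 0.6086 -0.1805  0.003 ]
 [ 0.6815 -0.1926  0.003 ]
 [ 0.6621 -0.3183  0.003 ]
 [ 0.5897 -0.3052  0.003 ]]
((211.3552703857422, 206.29476928710938), (83.22979736328125, 34.870662689208984), 4.610649108886719) [[168.4735107421875, 220.3284912109375], [171.27655029296875, 185.5706787109375], [254.23703002929688, 192.26104736328125], [251.43399047851562, 227.01885986328125]]
0.034 [[0.4934 0.388  0.034 ]
 [0.6222 0.3989 0.034 ]
 [0.6323 0.0934 0.034 ]
 [0.504  0.0875 0.034 ]]
0.072 [[0.4879 0.3781 0.072 ]
 [0.6136 0.3888 0.072 ]
 [0.6234 0.0908 0.072 ]
 [0.4983 0.085  0.072 ]]
jar [[0.39630367 0.04543775 0.085     ]] hammer [[0.60907557 0.5636867  0.02      ]
 [0.36408616 0.51848556 0.02      ]]
```

```bash
cat >> h.py <<'E'
def go(p,yaw):
    s=robot.observe(); Rt=R.from_euler("xyz",s["tool_rot"]).as_matrix()
    Rt0=R.from_euler("xyz",[np.pi,0,s["tool_rot"][2]]).as_matrix()
    sp=-(yaw-s["tool_rot"][2]); sp=(sp+np.pi)%(2*np.pi)-np.pi
    print("shift",(Rt0.T@(np.array(p)-s["tool_pos"])/.06).round(3),"spin",round(sp,3),"t",round(s["time"],2))
E
python3 -c "
from h import *
go([.60,-.243,.22],1.41)"
```

```text
shift [-10.707 -10.081   0.388] spin 1.471 t 0.2
```

Request:
{"fn": "step_arm", "kwargs": {
  "motion": [
    [[-10.7,-10.08,0.39],1.47],
    [[-10.7,-10.08,0.39],1.47],
    [[-10.7,-10.08,0.39],1.47],
    [[-10.7,-10.08,0.39],1.47],
    [[-10.7,-10.08,0.39],1.47],
    [[-10.7,-10.08,0.39],1.47],
    [[-10.7,-10.08,0.39],1.47],
    [[-10.7,-10.08,0.39],1.47],
    [[-10.7,-10.08,0.39],1.47],
    [[-10.7,-10.08,0.39],1.47]
  ],
  "hand": 0
}}

```text
time: 1.45
tool_pos: [0.465, -0.026, 0.2271]
tool_rot: [3.141, -0.0, 1.41]
contact_force: [1.5, 1.7, -0.0]
opening: 0.0918
grip_force: 0.0
```

```bash
python3 -c "
from h import *
print(robot.observe()['tool_pos'],robot.observe()['tool_rot'])
go([.60,-.243,.22],1.41)"
```

```text
[ 0.46503809 -0.0259591   0.22714434] [ 3.14120122e+00 -3.12837655e-04  1.41022055e+00]
shift [-3.211  2.799  0.119] spin 0.0 t 1.45
```

Request:
{"fn": "step_arm", "kwargs": {
  "motion": [
    [[-3.21,2.8,0.12],0],
    [[-3.21,2.8,0.12],0],
    [[-3.21,2.8,0.12],0],
    [[-3.21,2.8,0.12],0],
    [[-3.21,2.8,0.12],0],
    [[-3.21,2.8,0.12],0],
    [[-3.21,2.8,0.12],0]
  ]
}}

```text
time: 2.33
tool_pos: [0.5991, -0.2394, 0.2203]
tool_rot: [-3.141, -0.0, 1.412]
contact_force: [-0.1, 0.4, -0.2]
opening: 0.0915
grip_force: 0.0
```

```bash
python3 -c "
from h import *
s=robot.observe();print(s['tool_pos'],s['tool_rot'])
cam('wrist','w1')"
```

```text
[ 0.59906011 -0.23944283  0.22030769] [-3.14139535e+00 -4.12380747e-04  1.41198288e+00]
```

View pics/w1.png

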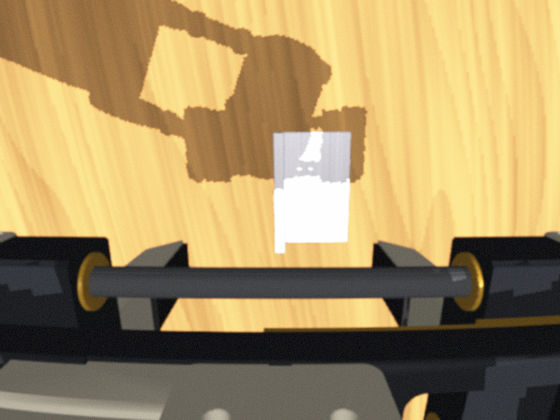

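The wrist view shows the whole flashing. The upstand top runs along the left strip, columns 274–285 and rows 132–252, and the front edge is at column 349, rows 132–242.

```bash
python3 - <<'E'
from h import *
d=cam("wrist")
a=onplane(d,[[274,132],[285,132],[274.5,252.5],[285,252.5]],[0,0,.035]);b=onplane(d,[[350,132],[348.5,242.5]],[0,0,.003])
print(a,b)
v=b[0]-b[1]; print("yaw",np.arctan2(-v[0],v[1]), np.linalg.norm(v))
v=a[0]-a[2]; print("yaw",np.arctan2(-v[0],v[1]), np.linalg.norm(v))
v=a[1]-a[0]; print(np.linalg.norm(v)); c=a.mean(0); print(c); print(b.mean(0)-c)
E
```

```text
[[ 0.6041117  -0.18008665  0.035     ]
 [ 0.6143103  -0.18171453  0.035     ]
 [ 0.58517837 -0.29884695  0.035     ]
 [ 0.5957826  -0.30054172  0.035     ]] [[ 0.68119286 -0.1926505   0.003     ]
 [ 0.66629547 -0.31242309  0.003     ]]
yaw -0.12374510430971006 0.12069550145017421
yaw -0.15809429412869333 0.12026004590082211
0.010327701786461904
[ 0.59984574 -0.24029746  0.035     ]
[ 0.07389842 -0.01223934 -0.032     ]
```

```bash
python3 -c "
from h import *
go([.60,-.240,.034],1.42)"
```

```text
shift [-0.007  0.013  3.111] spin -0.008 t 2.42
```

Request:
{"fn": "step_arm", "kwargs": {
  "motion": [
    [[0,0.01,1],-0.01],
    [[0,0.01,2],-0.01],
    [[0,0.01,2.6],-0.01],
    [[0,0.01,2.9],-0.01],
    [[0,0.01,3.1],-0.01],
    [[0,0.01,3.11],-0.01],
    [[0,0.01,3.11],-0.01]
  ]
}}

```text
time: 3.3
tool_pos: [0.6008, -0.2413, 0.0348]
tool_rot: [3.139, 0.001, 1.421]
contact_force: [0.9, 0.2, 0.3]
opening: 0.0915
grip_force: 0.0
```

Request:
{"fn": "step_arm", "kwargs": {
  "motion": [
    [[0,0,0],0],
    [[0,0,0],0],
    [[0,0,0],0],
    [[0,0,0],0],
    [[0,0,0],0],
    [[0,0,0],0],
    [[0,0,0],0],
    [[0,0,0],0]
  ],
  "hand": 255,
  "squeeze": 20
}}

```text
time: 4.3
tool_pos: [0.6, -0.2409, 0.0333]
tool_rot: [-3.142, -0.0, 1.421]
contact_force: [1.1, -0.0, -0.4]
opening: 0.0169
grip_force: 0.0
```

Request:
{"fn": "step_arm", "kwargs": {
  "motion": [
    [[0,0,0],0],
    [[0,0,0],0],
    [[0,0,0],0],
    [[0,0,0],0]
  ]
}}

```text
time: 4.8
tool_pos: [0.5999, -0.2409, 0.0333]
tool_rot: [-3.141, -0.0, 1.421]
contact_force: [-1.1, 0.7, 0.8]
opening: 0.0099
grip_force: 20.0
```

Request:
{"fn": "step_arm", "kwargs": {
  "motion": [
    [[0,0,-0.5],0],
    [[0,0,-1.2],0],
    [[0,0,-2.2],0],
    [[0,0,-3],0],
    [[0,0,-3],0]
  ]
}}

```text
time: 5.42
tool_pos: [0.602, -0.2418, 0.2182]
tool_rot: [3.133, 0.003, 1.421]
contact_force: [0.9, -0.6, -1.6]
opening: 0.0098
grip_force: 20.0
```

```bash
python3 -c "
from h import *
s=robot.observe();print(s['tool_pos'],s['tool_rot'],s['opening'],s['contact_force'])
cam('wrist','w2')"
```

```text
[ 0.60198057 -0.24182168  0.21820436] [3.13250383e+00 3.07960770e-03 1.42088880e+00] 0.009834971193299845 [ 0.8585302  -0.60511979 -1.60920499]
```

View pics/w2.png

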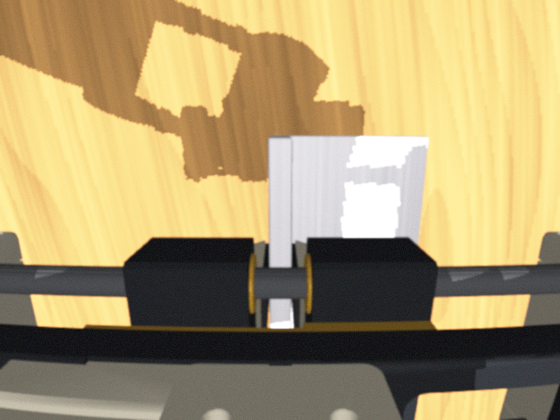

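The flashing is gripped level, with its front corner visible at (427,138). Next I carry it above the deck.

```bash
python3 -c "
from h import *
go([.515,.237,.22],1.605)"
```

```text
shift [ 7.667 -2.603 -0.084] spin -0.184 t 5.47
```

Request:
{"fn": "step_arm", "kwargs": {
  "motion": [
    [[0.5,-0.2,-0.05],-0.03],
    [[1.4,-0.5,-0.1],-0.06],
    [[2.4,-0.8,-0.1],-0.1],
    [[3.4,-1.15,-0.1],-0.14],
    [[4.4,-1.5,-0.1],-0.18],
    [[5.4,-1.85,-0.1],-0.184],
    [[6.3,-2.2,-0.1],-0.184],
    [[7.1,-2.45,-0.1],-0.184],
    [[7.67,-2.6,-0.1],-0.184],
    [[7.67,-2.6,-0.1],-0.184]
  ]
}}

```text
time: 6.72
tool_pos: [0.513, 0.2396, 0.217]
tool_rot: [-3.138, 0.0, 1.609]
contact_force: [0.1, -0.5, -1.6]
opening: 0.0098
grip_force: 20.0
```

Request:
{"fn": "step_arm", "kwargs": {
  "motion": [
    [[0,0,0],0],
    [[0,0,0],0]
  ]
}}

```text
time: 6.98
tool_pos: [0.5146, 0.2363, 0.2186]
tool_rot: [-3.14, 0.001, 1.603]
contact_force: [-0.4, -0.4, -1.2]
opening: 0.0098
grip_force: 20.0
```

```bash
python3 -c "
from h import *
s=robot.observe();print(s['tool_pos'],s['tool_rot'],s['opening'],s['contact_force'])
cam('wrist','w3');cam('top','t3')"
```

```text
[0.51456882 0.2362749  0.21862657] [-3.14029333e+00  5.10782651e-04  1.60332435e+00] 0.0097614301135807 [-0.36164564 -0.39114977 -1.20751233]
```

View pics/w3.png

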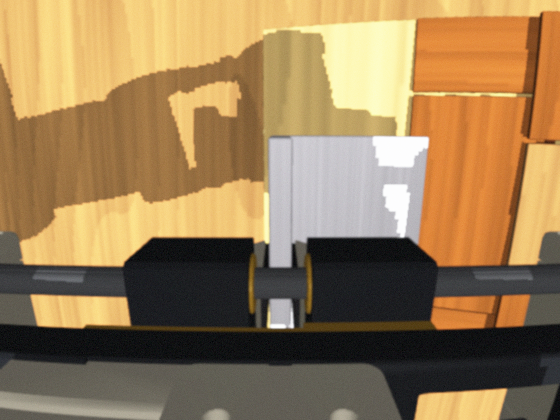

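The wrist view shows the loose shingle's +y lower corner at about (411,96). The gap to the fixed shingle is at row 93 (+y side) and around (433,308) (-y side). The deck's eave corner is at (264,30) and the fixed shingle's outer lower corner at (416,18).

```bash
python3 - <<'E'
from h import *
d=cam("wrist")
a=np.array([0.,0,0])
A=onplane(d,[[411,96]],[0,0,.0835])[0]; B=onplane(d,[[416,18]],[0,0,.0787])[0]; C=onplane(d,[[264,30]],[0,0,.0336])[0]
print("loose +y corner",A,"fixed outer",B,"eave corner",C)
# gap points on the shingles' top plane (pitch .3, yaw .034)
y=.034; n=[-np.sin(.3)*np.cos(y),-np.sin(.3)*np.sin(y),np.cos(.3)]
o=np.array([.6185,.24,.072])
Rd=R.from_euler("ZY",[y,-.3]).as_matrix()
def dk(px,h): return ((onplane(d,px,o+Rd[:,2]*h,Rd[:,2])-o)@Rd).round(4)
print(dk([[411,96],[433,308]],.012)); print(dk([[416,18],[413,92],[412,88]],.007)); print("deck",dk([[264,30],[413,110],[409,130]],0))
# flashing points: flange front corner top z? tilt
t=robot.observe(); print(t['tool_pos'])
for z in (.19,): print(onplane(d,[[427,137]],[0,0,t['tool_pos'][2]-.034+.003]), onplane(d,[[269,137],[291,137]],[0,0,t['tool_pos'][2]-.034+.035]))
E
```

```text
loose +y corner [0.61600466 0.32852569 0.0835    ] fixed outer [0.61617688 0.38813759 0.0787    ] eave corner [0.49651847 0.38497875 0.0336    ]
[[ 0.0038  0.0885  0.012 ]
 [ 0.0385 -0.0912  0.012 ]]
[[0.0045 0.1477 0.007 ]
 [0.0054 0.092  0.007 ]
 [0.0045 0.095  0.007 ]]
deck [[-0.1223  0.1485 -0.    ]
 [ 0.0069  0.0783 -0.    ]
 [ 0.0048  0.0621  0.    ]]
[0.51479898 0.23654616 0.21927437]
[[0.58749392 0.29881984 0.18827437]] [[0.50924896 0.29667543 0.22027437]
 [0.5180907  0.29696517 0.22027437]]
```

```bash
python3 - <<'E'
import cv2
a=cv2.imread("pics/t3.png")[120:250,140:290]
b=cv2.imread("pics/top0.png")[120:250,140:290]
import numpy as np
cv2.imwrite("pics/c3.png",cv2.resize(b,None,fx=5,fy=4.6,interpolation=cv2.INTER_CUBIC))
E
```

```text
(no output)
```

View pics/c3.png

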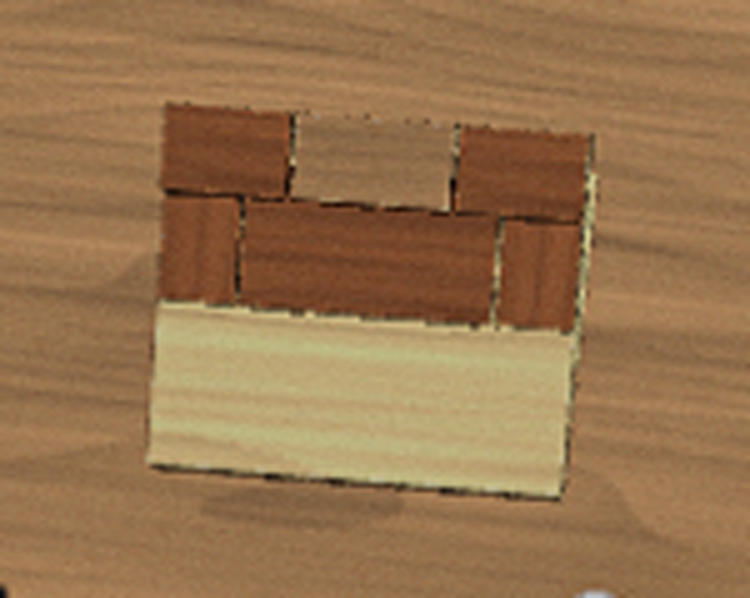

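```bash
python3 -c "
from h import *
go([.519,.2345,.102],1.605)"
```

```text
shift [-0.036  0.069  1.955] spin -0.002 t 7.12
```

Request:
{"fn": "step_arm", "kwargs": {
  "motion": [
    [[0,0.07,0.5],0],
    [[-0.03,0.07,1],0],
    [[-0.03,0.07,1.4],0],
    [[-0.03,0.07,1.7],0],
    [[-0.03,0.07,1.95],0],
    [[-0.03,0.07,1.95],0],
    [[-0.03,0.07,1.95],0]
  ],
  "squeeze": 15
}}

```text
time: 8.0
tool_pos: [0.5193, 0.2358, 0.1031]
tool_rot: [3.14, -0.0, 1.605]
contact_force: [0.7, -0.3, -2.7]
opening: 0.0103
grip_force: 15.0
```

Request:
{"fn": "step_arm", "kwargs": {
  "motion": [
    [[0,0,0.03],0],
    [[0,0,0.06],0],
    [[0,0,0.09],0],
    [[0,0,0.12],0],
    [[0,0,0.15],0],
    [[0,0,0.15],0]
  ]
}}

```text
time: 8.75
tool_pos: [0.5181, 0.2358, 0.0934]
tool_rot: [-3.14, -0.0, 1.605]
contact_force: [-5.2, -0.7, 4.7]
opening: 0.0104
grip_force: 15.2
```

Request:
{"fn": "step_arm", "kwargs": {
  "motion": [
    [[0,0,0.02],0],
    [[0,0,0.04],0],
    [[0,0,0.06],0],
    [[0,0,0.06],0]
  ]
}}

```text
time: 9.25
tool_pos: [0.5178, 0.2358, 0.0898]
tool_rot: [-3.14, 0.0, 1.605]
contact_force: [-5.9, -0.3, 4.0]
opening: 0.0107
grip_force: 15.4
```

Request:
{"fn": "step_arm", "kwargs": {
  "motion": [
    [[0,0,0.02],0],
    [[0,0,0.04],0],
    [[0,0,0.06],0],
    [[0,0,0.06],0]
  ]
}}

```text
time: 9.75
tool_pos: [0.5178, 0.2358, 0.0862]
tool_rot: [-3.14, 0.0, 1.605]
contact_force: [-7.3, -0.7, 4.2]
opening: 0.0121
grip_force: 15.7
```

```bash
python3 -c "
from h import *
s=robot.observe();print(s['tool_pos'],s['tool_rot'],s['opening'],s['contact_force'])
cam('wrist','w4');cam('side','s4')
import cv2
a=cv2.imread('pics/s4.png')[110:240,210:370]; a=cv2.resize(a,None,fx=2.5,fy=2.5,interpolation=2)
b=cv2.imread('pics/w4.png'); b=cv2.resize(b,(400,300))
c=np.zeros((325,800,3),np.uint8); c[:325,:400]=a[:325]; c[:300,400:]=b; cv2.imwrite('pics/m4.png',c)"
```

```text
[0.51784323 0.23581795 0.08619266] [-3.13970309e+00  1.21452983e-04  1.60500265e+00] 0.012086666744431818 [-7.27467412 -0.6864129   4.23886909]
```

View pics/m4.png

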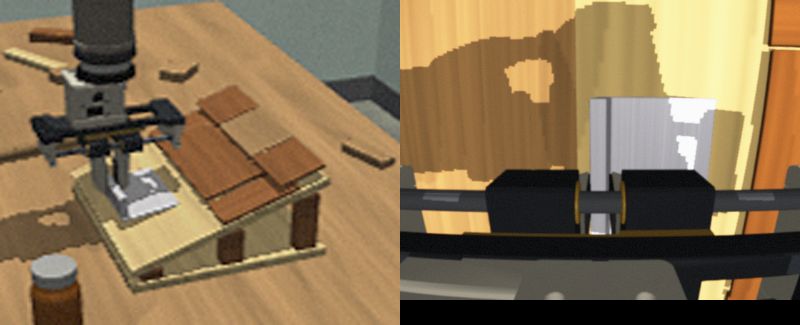

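The flashing is pitching in the grip as intended, with its nose on the deck well below the shingles. I keep lowering.

Request:
{"fn": "step_arm", "kwargs": {
  "motion": [
    [[0,-0.01,0.02],0],
    [[0,-0.02,0.04],0],
    [[0,-0.03,0.06],0],
    [[0,-0.03,0.06],0]
  ]
}}

```text
time: 10.35
tool_pos: [0.5173, 0.2358, 0.0827]
tool_rot: [3.141, -0.0, 1.605]
contact_force: [-2.6, -0.8, 4.0]
opening: 0.0126
grip_force: 16.0
```

Request:
{"fn": "step_arm", "kwargs": {
  "motion": [
    [[0,0,0.02],0],
    [[0,0,0.04],0],
    [[0,0,0.06],0],
    [[0,0,0.06],0]
  ]
}}

```text
time: 10.85
tool_pos: [0.5169, 0.2358, 0.0788]
tool_rot: [-3.141, -0.0, 1.605]
contact_force: [-4.7, 0.5, 4.5]
opening: 0.0133
grip_force: 16.4
```

Request:
{"fn": "step_arm", "kwargs": {
  "motion": [
    [[0,0,0.02],0],
    [[0,0,0.04],0],
    [[0,0,0.05],0],
    [[0,0,0.05],0]
  ]
}}

```text
time: 11.35
tool_pos: [0.5168, 0.2357, 0.0757]
tool_rot: [-3.141, -0.0, 1.605]
contact_force: [-5.3, 1.0, 4.1]
opening: 0.014
grip_force: 16.6
```

Request:
{"fn": "step_arm", "kwargs": {
  "motion": [
    [[0,0,0.02],0],
    [[0,0,0.04],0],
    [[0,0,0.05],0],
    [[0,0,0.05],0]
  ]
}}

```text
time: 11.85
tool_pos: [0.5167, 0.2357, 0.0728]
tool_rot: [-3.141, -0.0, 1.605]
contact_force: [-5.4, -0.5, 5.3]
opening: 0.0148
grip_force: 17.1
```

Request:
{"fn": "step_arm", "kwargs": {
  "motion": [
    [[0,0,0.02],0],
    [[0,0,0.04],0],
    [[0,0,0.04],0]
  ]
}}

```text
time: 12.22
tool_pos: [0.5168, 0.2358, 0.0718]
tool_rot: [3.141, -0.0, 1.605]
contact_force: [-8.6, -0.9, 15.5]
opening: 0.0148
grip_force: 16.2
```

Request:
{"fn": "step_arm", "kwargs": {
  "motion": [
    [[0,0,0.02],0],
    [[0,0,0.04],0],
    [[0,0,0.04],0]
  ]
}}

```text
time: 12.6
tool_pos: [0.517, 0.2359, 0.0707]
tool_rot: [3.14, -0.0, 1.605]
contact_force: [-11.8, -1.4, 25.0]
opening: 0.0153
grip_force: 16.4
```

```bash
python3 -c "
from h import *
s=robot.observe();print(s['tool_pos'],s['tool_rot'],s['opening'],s['contact_force'],s['torque'])
cam('wrist','w5');cam('side','s5')
import cv2
a=cv2.imread('pics/s5.png')[130:230,220:320]; a=cv2.resize(a,(400,400),interpolation=2)
b=cv2.imread('pics/w5.png')[50:290,240:480]; b=cv2.resize(b,(400,400))
cv2.imwrite('pics/m5.png',np.hstack([a,b]))"
```

```text
[0.51701754 0.23590901 0.07066646] [ 3.14035176e+00 -4.61587631e-04  1.60503644e+00] 0.015312383402288625 [-11.77002424  -1.40260318  25.00629453] [-0.27654874  1.64892794 -0.00459702]
```

View pics/m5.png

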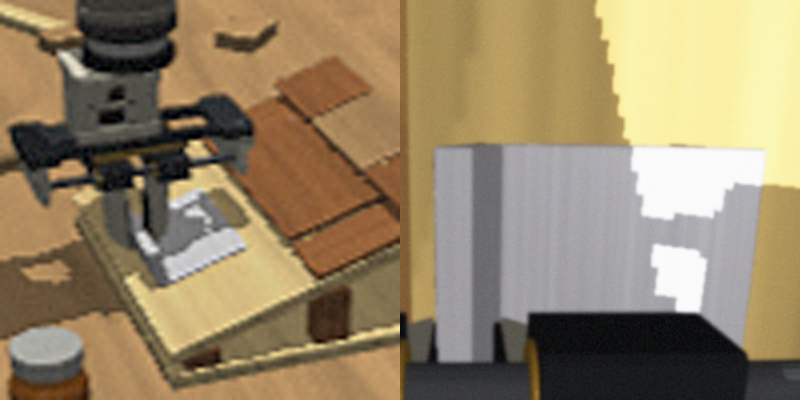

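```bash
cat >> h.py <<'E'
YD=.034; O=np.array([.6225,.2387,.072]); Rd=R.from_euler("ZY",[YD,-.3]).as_matrix()
def todeck(d,px,h): return (onplane(d,px,O+Rd[:,2]*h,Rd[:,2])-O)@Rd
E
python3 - <<'E'
from h import *
d=cam("wrist")
nose=todeck(d,[[458.6,140]],.003)[0]; print("nose corner",nose)
nx=nose[0]-.04
for pit in (0,.05,.1,.15):
    # flashing rotated nose-down rel. deck about nose by pit
    def P(x,z): 
        dx=x-.04; return O+Rd@np.array([nx+.04+dx*np.cos(pit)-z*np.sin(-pit)*1, nose[1], -dx*np.sin(pit)+z*np.cos(pit)])
    print(pit,proj(d,[P(-.04,.035),P(-.03,.035),P(-.03,.003),P(.04,.003)]).round(1).tolist())
s=robot.observe();print(s['contact_force'],s['tool_pos'])
E
```

```text
nose corner [-0.02848116  0.06056398  0.003     ]
0 [[256.7, 138.7], [280.7, 139.0], [300.3, 136.6], [458.6, 140.0]]
0.05 [[257.5, 139.2], [282.7, 139.4], [299.0, 136.9], [459.0, 140.0]]
0.1 [[259.0, 139.6], [285.3, 139.8], [298.0, 137.1], [459.3, 140.0]]
0.15 [[261.1, 140.0], [288.6, 140.2], [297.4, 137.3], [459.7, 140.0]]
[-10.78467711  -1.87888058  24.76063659] [0.51698524 0.23586536 0.07066897]
```

The force jumped sharply at the end of the lowering, which means the rear edge has landed and the flashing is flat, with its nose about 28 mm below the shingle. I ease the press a little and slide up the slope in stages.

Request:
{"fn": "step_arm", "kwargs": {
  "motion": [
    [[0,0,-0.015],0],
    [[0,0.03,-0.025],0],
    [[0,0.08,-0.04],0],
    [[0,0.13,-0.055],0],
    [[0,0.16,-0.065],0],
    [[0,0.16,-0.065],0]
  ]
}}

```text
time: 13.5
tool_pos: [0.5222, 0.2358, 0.0722]
tool_rot: [-3.132, 0.001, 1.605]
contact_force: [-19.2, -0.4, 18.3]
opening: 0.0154
grip_force: 15.7
```

Request:
{"fn": "step_arm", "kwargs": {
  "motion": [
    [[0,0,-0.01],0],
    [[0,0,-0.02],0],
    [[0,0,-0.02],0],
    [[0,0,-0.02],0]
  ]
}}

```text
time: 14.0
tool_pos: [0.5247, 0.2359, 0.0731]
tool_rot: [-3.137, 0.001, 1.605]
contact_force: [-9.5, -0.9, 9.0]
opening: 0.0152
grip_force: 15.0
```

Request:
{"fn": "step_arm", "kwargs": {
  "motion": [
    [[0,0.04,-0.012],0],
    [[0,0.09,-0.028],0],
    [[0,0.14,-0.043],0],
    [[0,0.19,-0.059],0],
    [[0,0.24,-0.074],0],
    [[0,0.24,-0.074],0],
    [[0,0.24,-0.074],0]
  ]
}}

```text
time: 14.88
tool_pos: [0.5392, 0.2364, 0.0776]
tool_rot: [-3.138, 0.001, 1.605]
contact_force: [-10.3, -0.4, 9.4]
opening: 0.0151
grip_force: 15.0
```

```bash
python3 -c "
from h import *
s=robot.observe();print(s['tool_pos'],s['tool_rot'],s['opening'],s['contact_force'],s['torque'])
cam('wrist','w6');cam('side','s6')
import cv2
a=cv2.imread('pics/s6.png')[130:230,220:320]; a=cv2.resize(a,(400,400),interpolation=2)
b=cv2.imread('pics/w6.png')[50:290,240:480]; b=cv2.resize(b,(400,400))
cv2.imwrite('pics/m6.png',np.hstack([a,b]))"
```

```text
[0.53924776 0.23638204 0.07764755] [-3.13764664e+00  5.44227780e-04  1.60492593e+00] 0.0150642077244683 [-10.27793446  -0.44148962   9.40761898] [-0.21618354  1.54755583  0.00670447]
```

View pics/m6.png

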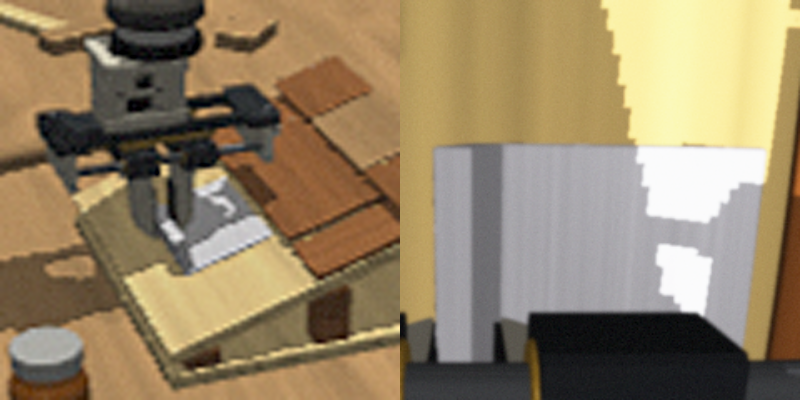

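The flange is flat and its nose, at crop (764,150), is still short of the shingle edge at about crop (795,150). The edges look parallel. I'll measure the gap.

```bash
python3 - <<'E'
from h import *
d=cam("wrist"); im=d["pixels"].astype(int)
pts=[]
for r in (120,150,180,210,230):
    row=im[r,440:520]; m=(row[:,0]-row[:,1]>70)&(row[:,2]<90); c=440+int(np.argmax(m)); pts.append([c,r])
    g=(row.max(1)-row.min(1))<45; pts[-1]+= [440+int(np.max(np.where(g)[0])) if g.any() else -1]
print(pts)
A=todeck(d,[[p[0],p[1]] for p in pts],.006); B=todeck(d,[[p[2]+.5,p[1]] for p in pts],.003)
print(A.round(4)); print(B.round(4))
E
```

```text
[[483, 120, 479], [479, 150, 475], [514, 180, 473], [513, 210, 468], [509, 230, 465]]
[[0.0028 0.0688 0.006 ]
 [0.0026 0.0565 0.006 ]
 [0.0178 0.0448 0.006 ]
 [0.0193 0.032  0.006 ]
 [0.0191 0.0231 0.006 ]]
[[0.0021 0.0688 0.003 ]
 [0.0019 0.0563 0.003 ]
 [0.0026 0.0434 0.003 ]
 [0.0021 0.03   0.003 ]
 [0.0021 0.0207 0.003 ]]
```

Request:
{"fn": "step_arm", "kwargs": {
  "motion": [
    [[0,0.04,-0.012],0],
    [[0,0.09,-0.028],0],
    [[0,0.14,-0.043],0],
    [[0,0.19,-0.059],0],
    [[0,0.24,-0.074],0],
    [[0,0.29,-0.09],0],
    [[0,0.29,-0.09],0]
  ]
}}

```text
time: 15.9
tool_pos: [0.5569, 0.237, 0.0831]
tool_rot: [-3.138, 0.0, 1.605]
contact_force: [-10.3, -0.4, 8.7]
opening: 0.0153
grip_force: 14.9
```

Request:
{"fn": "step_arm", "kwargs": {
  "motion": [
    [[0,0.04,-0.012],0],
    [[0,0.09,-0.028],0],
    [[0,0.14,-0.043],0],
    [[0,0.19,-0.059],0],
    [[0,0.24,-0.074],0],
    [[0,0.29,-0.09],0],
    [[0,0.3,-0.093],0],
    [[0,0.3,-0.093],0]
  ]
}}

```text
time: 16.9
tool_pos: [0.5747, 0.2377, 0.0886]
tool_rot: [-3.138, 0.0, 1.605]
contact_force: [-9.8, 0.4, 8.7]
opening: 0.0151
grip_force: 14.9
```

```bash
python3 -c "
from h import *
s=robot.observe();print(s['tool_pos'],s['tool_rot'],s['opening'],s['contact_force'],s['torque'])
cam('wrist','w7');cam('side','s7')
import cv2
a=cv2.imread('pics/s7.png')[130:230,220:320]; a=cv2.resize(a,(400,400),interpolation=2)
b=cv2.imread('pics/w7.png')[50:290,240:480]; b=cv2.resize(b,(400,400))
cv2.imwrite('pics/m7.png',np.hstack([a,b]))"
```

```text
[0.57467612 0.23766173 0.08862056] [-3.13761466e+00  4.67190469e-04  1.60499959e+00] 0.015123574508628276 [-9.82862043  0.36120108  8.74049124] [-0.14469369  1.53923452  0.05285093]
```

View pics/m7.png

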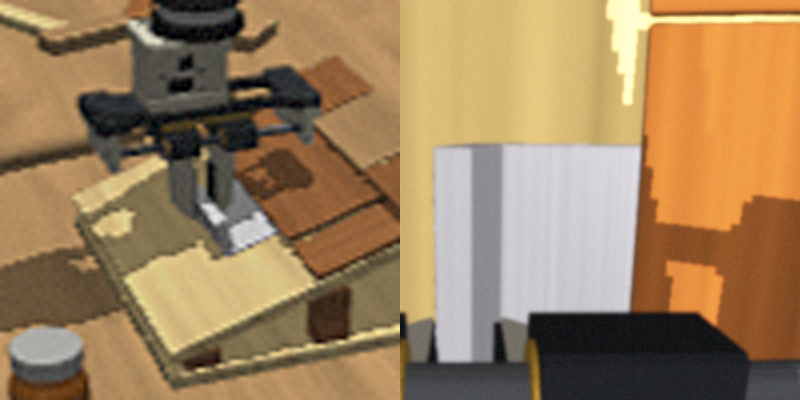

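```bash
python3 - <<'E'
from h import *
d=cam("wrist")
n=todeck(d,[[458.6,140]],.003)[0]
print("nose",n); print("edge",todeck(d,[[384.6,140]],.006),todeck(d,[[384.6,140]],.012)); print("corner",todeck(d,[[389.5,65]],.012))
print("flash side", todeck(d,[[301,138],[384,138]],.003))
print(robot.observe()['contact_force'])
E
```

```text
nose [0.0316913  0.06035188 0.003     ]
edge [[0.00075075 0.05959006 0.006     ]] [[0.00079455 0.05981321 0.012     ]]
corner [[0.00102222 0.09003294 0.012     ]]
flash side [[-0.0378875   0.05968698  0.003     ]
 [ 0.00041237  0.06035543  0.003     ]]
[-9.07788531 -1.19349191  8.32818998]
```

Request:
{"fn": "step_arm", "kwargs": {
  "motion": [
    [[0,0,0.004],0],
    [[0,0,0.004],0],
    [[0,0,0.004],0],
    [[0,0,0.004],0]
  ]
}}

```text
time: 17.55
tool_pos: [0.5746, 0.2377, 0.0886]
tool_rot: [-3.138, 0.0, 1.605]
contact_force: [-11.2, 0.4, 10.0]
opening: 0.0157
grip_force: 15.0
```

```bash
python3 -c "
from h import *
print(robot.observe()['contact_force'],robot.observe()['grip_force']); print(robot.hand_in())"
```

```text
[-11.18435793   0.44424098  10.01160818] 15.012048985809088
the job is handed in; nothing more can be done
None
```

I handed the job in at 17.6 s: by my camera estimate the flashing sits about 31 mm under the loose shingle, centred to about 1 mm and square, still gripped at 15 N and pressed on the deck with roughly 13 N; no verdict came back, and I judged it flat from the contact forces because the images couldn't settle it.

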